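Stand the grommet block in the light path

ROBOT

A 6-joint arm with a two-finger parallel gripper is mounted at the origin on the work surface. World frame = base frame: x ahead of the robot, y to its left, z up, the work surface at z = 0. Lengths are in m, angles in rad, forces in N, time in s.
With the tool pointing down it reaches from about 0.25 to 0.775 m from the base axis. Payload 4 kg.
Tool frame: the origin (TCP) lies between the finger pads; the fingertips stand 25 mm ahead of it and the grasp point (between the pads) lies 6 mm ahead of it (robot.tip_reach is the distance from the TCP to the fingertips, in m); z points along the fingers, y is the line along which they close (so a half turn about z gives the same grasp; the last joint's range is limited). The gripper opens to 94 mm and grips with 3 to 60 N. Pads are 16 mm wide; open, the fingers measure 119 mm over their backs; the gripper's body (75 mm by 177 mm) begins 78 mm behind the grasp point.
Start: joints at [-1.365, 0.087, 1.371, -0, 1.684, -0.103], TCP at [0.167, -0.524, 0.231] pointing down, gripper open.
Joint ranges: [-3.1, 3.1], [-0.76, 2.03], [0.27, 2.55], [-1.08, 4.22], [0.17, 2.65], [-2.57, 2.57]. Speed limits (rad/s): [2.79, 2.79, 3.14, 3.14, 3.14, 3.14].

INTERFACE

Orientations are given as [roll, pitch, yaw] about the fixed x, y, z axes, in that order (R = Rz(yaw) Ry(pitch) Rx(roll)).
In Python, from bench import sensors, snapshot, camera_info, ticket, robot gives the robot as it stands.
- The arm moves only by the tool arm_command, never from a script. Its argument "plan" is a list of rows, each an object with "grip": the closure, from -1 (fully open) to 1 (shut); "slide": the shift along the tool's x, y, z normalised to -1 to 1, where 1 is 500 mm, a list of three; "spin": the turn about the tool's z normalised to -1 to 1, where 1 is 5 degrees. A call has 1 to 10 rows; each row shifts and turns the commanded pose from where the row before left it, along the tool's axes as they then stand; what a row does not reach is not made up. A row lasts 1/8 s, in which the tool goes at most 62.5 mm and 10.7 degrees, less where a joint would pass 70% of its speed; a pose out of reach is approached as far as the arm can. A call with a number of a shift or a turn outside -1 to 1 is refused whole. A call with a gripper value outside its range is refused whole. The fingers move at their own pace and stop on an object; the grip force is fixed at half the most. Time passes only in rows, so rows that do not move let the fingers close. It gives the time, the measured TCP pose, the force, the opening and the grip force at its end, in the units of the state.
- sensors.get_obs(): the state, without advancing time (a new reading comes with each control period).
- snapshot(name): name is "side" or "top"; returns the picture (480x640x3 uint8, red, green, blue); there is no depth.
- camera_info(name): a dict with "fx", "fy", "cx", "cy" (pixels), "position" and "rotation" of the camera in the world. Camera axes: x right, y up, looking along -z (the intrinsics and any distortion apply to the point x, -y, -z); pixel columns grow to the right and rows downward; lengths in m; the calibration is good to about 2 mm. A picture is of the moment at which its call begins. camera_info takes no time and is no camera call.
- ticket.close_job(): hands the job in; it is judged then, once.
The state is a dict: "time": time; "joint_positions": joint angles; "qvel": joint speeds; "joint_torque": joint torques, N m; "tool_pos": TCP position; "ee_rot": TCP orientation; "wrist_force": force on the tool from outside, world axes, zero at the start; "wrist_torque": the same for the moment, N m; "width": finger opening in m; "finger_force": force on a finger pad.
Only numpy, scipy, OpenCV 4.12 (cv2) and the standard library are available. Lean on these libraries where they do the work, as an engineer would, in place of code of your own. Each camera call takes 0.05 s, during which the arm holds its last target. There are 200 camera calls.

TASK

Swing the chest's lid up past its balance point so that it stays open, and take the black grommet block out. Stand it upright on its silver foot on the bench, exactly midway between the red LED cluster board and the nose of the grey probe, with its grommet hole square in line so that the LEDs shine through the hole onto the probe. Leave the LED board and the probe where they stand, do not disturb the other things on the bench, and leave the lid open.

Things in the scene. Friction and masses are not known exactly. Their poses are not given: they have to be found in the camera images.
- chest: Wooden chest fixed to the bench, 180 (x) x 230 (y) x 80 mm high, walls and floor 8 mm. Origin: centre of its underside; front faces its -x (the robot), yaw within 0.2 rad; the hinge runs along its far (+x) top edge. A 50 mm high, 6 mm divider at its y = +48 mm parts the main compartment (y -107 to +45 mm, holds the grommet block) from a narrow one with a clear relay, not needed.
- lid (a joint): Hinge of the chest's lid, rad: 0 shut (as it starts), grows as it opens to its stop at 1.85. The lid (180 x 230 x 10 mm, about 0.35 kg) falls shut when let go below about 1.4 and falls open onto the stop above about 1.6, where it stays.
- lid_tab (a point): Where to grip the brass lift tab, a bar 26 mm wide (along the hinge direction), 10 mm thick, that stands out 40 mm forward from the middle of the lid's front edge. The point is its mid-thickness, 28 mm in front of the edge, 208 mm from the hinge line and 5 mm above it when shut. The tab points up when the lid stands upright; it can turn between fingers that hold its two side faces.
- lid_hinge (a point): Point on the hinge line of the lid, at the middle of the chest's far top edge.
- block: Black grommet block, loose, 0.09-0.18 kg, 80 (x) x 30 (y) x 36 (z) mm. Origin: its centre. x runs from the silver foot (end face at -40 mm) to the grommet end (+40 mm); y is the axis of the through hole. Starts lying on the chest floor, z up, x any way round, top 44 mm above the bench. Grip it across the 30 mm faces. Standing, x points up. The chest is tight for a low tilted approach.
- block_bore (a point): Centre of the block's through hole (16 mm wide, with a grey grommet ring on both faces), 58 mm above the foot's end face, on the block's axis.
- block_foot (a point): Centre of the end face of the block's silver foot.
- led_board: Red LED cluster board upright on a black foot, loose, 0.35 kg. Board 60 mm wide, 4 mm thick, top 96 mm above the bench. Origin: on the bench below the middle of the LED face. x: level, the way the LEDs shine, straight at the probe; y level along the board. Cluster centre 58 mm above the bench. The foot reaches from x = -37 to +8 mm.
- probe: Grey probe body lying level in a dark steel cradle, loose, 0.45 kg. Origin: on the bench below the nose tip, 180 mm straight in front of the LED board's origin; the bench between is free. x: from the nose back along the probe (it looks along -x at the LEDs). Axis 58 mm above the bench; body 25 mm thick, 128 mm long; the cradle's base, 60 mm wide, starts at x = +17 mm.
- heat_clip: Silver finned heat clip, 45 x 26 x 22 mm, loose bystander. Origin: centre of its underside.
- screwdriver: Screwdriver lying on the bench, loose bystander.
- spool: Orange spool, 54 mm across, 50 mm high, loose bystander. Origin: centre of its underside.
- spray: Blue spray can, 52 mm across, 150 mm high, loose bystander. Origin: centre of its underside.
- multimeter: Yellow multimeter lying flat, 140 x 75 x 34 mm, loose bystander. Origin: centre of its underside.
Not all that is in view belongs to the job. Leave any green or pink look-alike of the probe alone.

How it is judged:
On the way, in this order (a step that is already met when the one before it is completed fails the run):
1. the lid is swung open past its balance point (value of joint lid above 1.62 rad), for 0.2 s.
2. the block is lifted out of the chest (horizontal distance between block and chest above 0.17 m), for 0.1 s.
3. the block stands upright, midway and square in the light path (angle between block's own x axis and vertical below 0.1 rad and height (world z) of block_bore above 0.05 m and height (world z) of block_foot below 0.006 m and x of block_bore in the frame of led_board between 0.081 and 0.099 m and y of block_bore in the frame of led_board between -0.007 and 0.007 m and y of block_bore in the frame of probe between -0.009 and 0.009 m and x of block_bore in the frame of probe between -0.101 and -0.079 m and angle between the y axis of block and the x axis of led_board, either way round below 0.14 rad), for 0.2 s.
At the end, for the whole second after the job is handed in: Block at rest, upright (0.1 rad), foot on bench, grommet up; hole centre midway between LED face and probe nose (9 mm from LED side, 11 mm from probe side), on the light path (7 mm of LED centre line, 9 mm of probe axis), hole axis in line (0.14 rad); lid open above 1.6 rad (all of step 3 and value of joint lid above 1.6 rad and linear speed of block below 0.02 m/s and angular speed of block below 0.1 rad/s); the robot touches nothing.
It fails at once if the LED board was shifted (over 10 mm) (distance of led_board from where it was at the start of the episode above 0.01 m).
It fails at once if the probe was shifted (over 10 mm) (distance of probe from where it was at the start of the episode above 0.01 m).
It fails at once if another thing on the bench was disturbed (moved over 30 mm) (distance of any of heat_clip, screwdriver, spool, spray, multimeter from where it was at the start of the episode above 0.03 m).
It also fails if it takes over 72 s, if anything falls off the work surface, if the arm or the gripper's body presses on something with over 40 N, if the wrist force passes 120 N, or if a joint passes its speed limit or range.

## Working session

There is one attempt and no reset: what is moved stays moved. The work goes in short steps, Python scripts to look and compute and a tool call to move; the robot and the scene stay as the last step left them, time stands still between calls to the robot, and variables do not carry over. Pictures are saved under pics/ and viewed, at most 13 in all, crops included, and the job is handed in when it is done.

Besides the shell and the picture viewer there is one more tool, called after "Request:" by a JSON object that holds its "method" and its "body", one argument or row to a line. arm_command: Moves the arm, as the interface text tells. Scaled input: -1 to 1 covers 500 mm each way for a shift and 5 degrees each way for a turn. Its arguments: {"type":"object","properties":{"plan":{"type":"array","items":{"type":"object","properties":{"grip":{"type":"number"},"slide":{"type":"array","items":{"type":"number"}},"spin":{"type":"number"}}}}},"required":["plan"]}

```bash
mkdir -p pics; ls; python3 - <<'E'
from bench import sensors, snapshot, camera_info
import cv2
for n in ("top","side"):
    im=snapshot(n); cv2.imwrite(f"pics/{n}0.png",im[:,:,::-1]); print(n,camera_info(n))
print(sensors.get_obs())
E
```

```text
pics
top {'fx': 497.3038647415857, 'fy': 497.3038647415857, 'cx': 321.18798890383994, 'cy': 240.077220233711, 'position': array([ 0.31455597, -0.00878144,  1.36514183]), 'rotation': array([ 0.21344662, -0.00531581, -1.62782536])}
side {'fx': 579.1810675779979, 'fy': 579.1810675779979, 'cx': 306.5361921357502, 'cy': 235.62721711083145, 'position': array([-0.4371127 ,  0.95791888,  1.45794371]), 'rotation': array([ 0.79193878,  0.01918344, -2.36339855])}
{'time': 0.1, 'joint_positions': array([-1.36514503e+00,  8.78631527e-02,  1.37207331e+00,  7.61159323e-06,
        1.68357603e+00, -1.03094007e-01]), 'qvel': array([ 9.42902744e-05, -1.72781290e-03, -3.90059215e-03, -3.21103818e-04,
        4.01578255e-06,  8.38490557e-04]), 'joint_torque': array([ 1.55958165e-03, -3.41253912e+01, -3.03300083e+01,  7.18680024e-02,
        3.04331887e-02, -9.10778567e-05]), 'tool_pos': array([ 0.16703773, -0.52356994,  0.22944609]), 'ee_rot': array([-3.13968379e+00, -2.05097978e-04,  3.08745955e-01]), 'wrist_force': array([ 0.70267923, -1.15393282,  0.06614239]), 'wrist_torque': array([-0.01516711, -0.07202747,  0.02138043]), 'finger_force': 0.0, 'width': 0.0940697570300375}
```

View pics/top0.png

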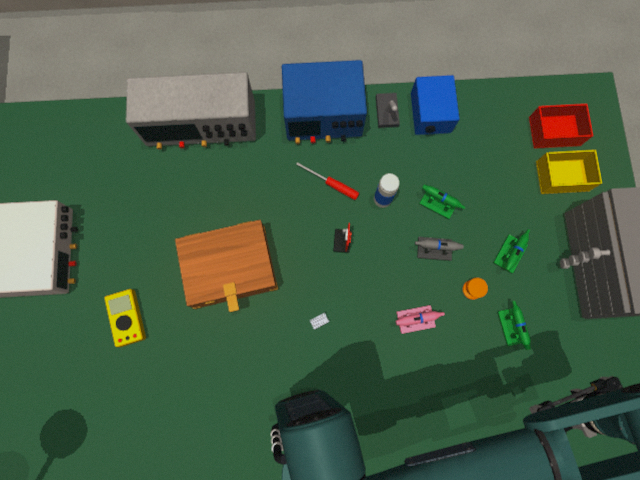

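View pics/side0.png

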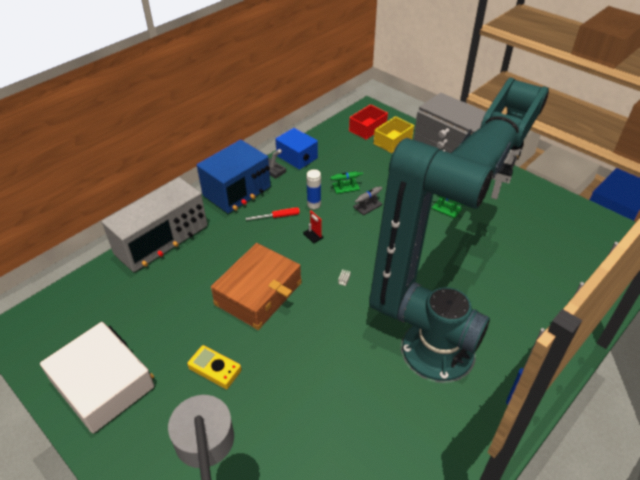

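Top view: chest lid centred near (226,263) with tab at (232,297); LED board at (345,240); grey probe with nose at (417,244); spray can at (387,190); clip at (319,321); multimeter at (124,318). Next I'll crop the parts that matter.

```bash
cat > h.py <<'E'
import numpy as np, cv2
from scipy.spatial.transform import Rotation as R
from bench import camera_info
def cam(n):
    c=camera_info(n); return c,R.from_euler('xyz',c['rotation']).as_matrix()
def ray(n,uv):
    c,M=cam(n); d=np.array([(uv[0]-c['cx'])/c['fx'],-(uv[1]-c['cy'])/c['fy'],-1.])
    return c['position'],M@d
def onz(n,uv,z):
    p,d=ray(n,uv); return p+d*(z-p[2])/d[2]
def proj(n,P):
    c,M=cam(n); q=M.T@(np.array(P)-c['position']); return np.array([c['cx']+c['fx']*q[0]/-q[2],c['cy']+c['fy']*q[1]/q[2]])
def blobs(im,lo,hi,roi=None,amin=15):
    hsv=cv2.cvtColor(im,cv2.COLOR_RGB2HSV); m=cv2.inRange(hsv,lo,hi)
    if roi: k=np.zeros_like(m); x0,y0,x1,y1=roi; k[y0:y1,x0:x1]=1; m=m*k
    cs,_=cv2.findContours(m,cv2.RETR_EXTERNAL,cv2.CHAIN_APPROX_NONE)
    return sorted([c for c in cs if cv2.contourArea(c)>=amin],key=cv2.contourArea,reverse=True)
E
python3 - <<'E'
from h import *
t=cv2.imread('pics/top0.png'); s=cv2.imread('pics/side0.png')
a=cv2.resize(t[215:275,320:480],(800,300),interpolation=cv2.INTER_CUBIC)
b=cv2.resize(s[170:250,290:390],(375,300),interpolation=cv2.INTER_CUBIC)
c=cv2.resize(t[210:320,165:285],(425,300)[:2],interpolation=cv2.INTER_CUBIC)
cv2.imwrite('pics/z1.png',np.vstack([a,np.hstack([b,c])]))
rgb=t[:,:,::-1].copy(); hsv=cv2.cvtColor(rgb,cv2.COLOR_RGB2HSV)
for p in [(226,250),(200,300),(233,297),(231,288),(345,240),(350,232),(430,246)]: print(p,hsv[p[1],p[0]])
# lid
for c in blobs(rgb,(3,90,60),(16,255,255),(160,200,300,320),300): print('lid',[onz('top',p,.09).round(4)[:2] for p in cv2.boxPoints(cv2.minAreaRect(c))],cv2.boxPoints(cv2.minAreaRect(c)).round(1).tolist())
for c in blobs(rgb,(14,150,120),(24,255,255),(160,270,300,330),40): 
    bp=cv2.boxPoints(cv2.minAreaRect(c)); print('tab',[onz('top',p,.09).round(4)[:2] for p in bp],bp.round(1).tolist())
E
```

```text
(226, 250) [ 13 181 168]
(200, 300) [ 13 179 179]
(233, 297) [ 19 200 210]
(231, 288) [ 19 192 215]
(345, 240) [14 38 73]
(350, 232) [  5 211 127]
(430, 246) [ 23  22 106]
lid [array([0.6145, 0.3602]), array([0.6567, 0.1231]), array([0.4686, 0.0881]), array([0.4293, 0.3186])] [[171.5, 239.1999969482422], [261.5, 218.6999969482422], [277.5, 288.79998779296875], [187.39999389648438, 309.29998779296875]]
tab [array([0.4903, 0.2317]), array([0.4951, 0.198 ]), array([0.4215, 0.1851]), array([0.4168, 0.2184])] [[221.3000030517578, 283.5], [234.39999389648438, 280.8999938964844], [240.10000610351562, 309.3999938964844], [227.0, 312.0]]
```

View pics/z1.png

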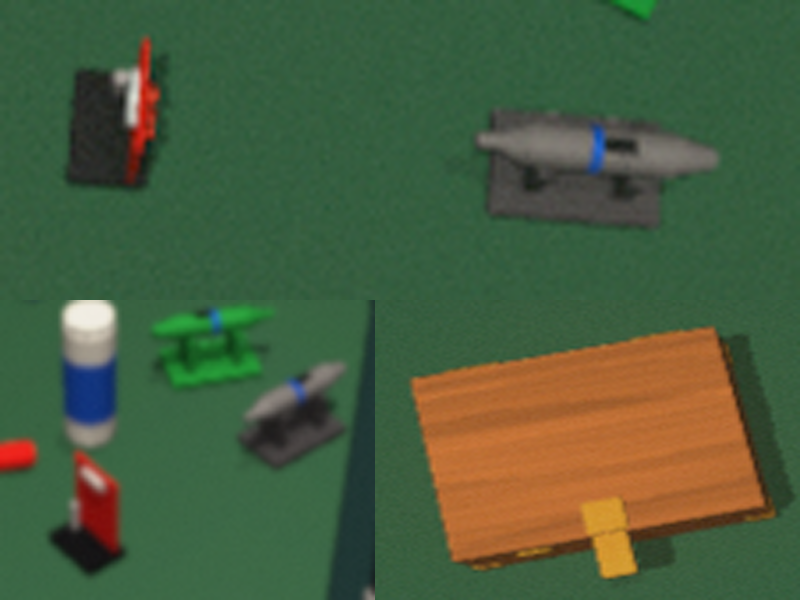

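The crop shows the LED board edge-on (red strip from (349,223) to (347,251)), probe nose at (415.6,243) and tail at (463.4,247). The lid corners are about (175.7,239.3), (261,220.3), (276,287) and (186.8,306).

```bash
python3 - <<'E'
from h import *
C=[(175.7,239.3),(261,220.3),(276,287),(186.8,306)]
P=np.array([onz('top',p,.09)[:2] for p in C]); print('lid',P.round(4).tolist())
print('sides',[np.linalg.norm(P[i]-P[(i+1)%4]).round(4) for i in range(4)])
e=P[0]-P[1]; f=P[3]-P[2]; print('yaws',[round(np.arctan2(-v[0],v[1]),3) for v in (e,f)],[round(np.arctan2(*(v[::-1])),3) for v in (P[0]-P[3],P[1]-P[2])])
h=(P[0]+P[1])/2; fr=(P[2]+P[3])/2; print('hinge mid',h,'front',fr)
t=cv2.imread('pics/top0.png')[:,:,::-1].copy(); s=cv2.imread('pics/side0.png')[:,:,::-1].copy()
def tri(a,b):
    p,d=ray('top',a); q,g=ray('side',b); A=np.stack([d,-g],1); k=np.linalg.lstsq(A,q-p,rcond=None)[0]
    return ((p+k[0]*d+q+k[1]*g)/2).round(4),np.linalg.norm(p+k[0]*d-q-k[1]*g).round(4)
print('nose',tri((415.6,243),(356.1,200.7)),onz('top',(415.6,243),.058),onz('top',(463.4,247),.058))
# LED red top edge
for n,im,roi in (('top',t,(335,215,365,260)),('side',s,(300,195,335,245))):
    for c in blobs(im,(0,150,60),(9,255,255),roi,10): 
        bp=cv2.boxPoints(cv2.minAreaRect(c)); print(n,bp.round(1).tolist(),[onz(n,p,.096).round(4)[:2].tolist() for p in bp])
print('edge side',onz('side',(310,211.3),.096),onz('side',(321.5,219.9),.096))
print('edge top',onz('top',(349.2,222.6),.096),onz('top',(346.6,251.4),.096))
for n,im,lo,hi,roi in (('can',t,(100,100,40),(125,255,255),(370,170,400,212)),):
    for c in blobs(im,lo,hi,roi): print(n,cv2.boundingRect(c))
print('can top',onz('top',(389,183),.15),'clip',onz('top',(319,321),.02),'spool',onz('top',(476,289),.05))
E
```

```text
lid [[0.6135, 0.3492], [0.6524, 0.1246], [0.4734, 0.0917], [0.4377, 0.3202]]
sides [np.float64(0.228), np.float64(0.182), np.float64(0.2313), np.float64(0.1781)]
yaws [np.float64(0.172), np.float64(0.155)] [np.float64(0.164), np.float64(0.182)]
hinge mid [0.63295672 0.23690464] front [0.45556219 0.20594629]
nose (array([ 0.5734, -0.2852,  0.0601]), np.float64(0.0024)) [ 0.57481781 -0.28487946  0.058     ] [ 0.5567015  -0.41211793  0.058     ]
top [[344.6000061035156, 250.8000030517578], [348.1000061035156, 222.89999389648438], [352.29998779296875, 223.39999389648438], [348.79998779296875, 251.39999389648438]] [[0.5568, -0.0905], [0.6311, -0.1047], [0.629, -0.1156], [0.5549, -0.1012]]
side [[310.0, 236.0], [310.0, 210.0], [321.0, 210.0], [321.0, 236.0]] [[0.5407, -0.0134], [0.6313, -0.1061], [0.6033, -0.1325], [0.514, -0.0387]]
edge side [ 0.62654775 -0.10121077  0.096     ] [ 0.56703868 -0.09693113  0.096     ]
edge top [ 0.63168975 -0.10749873  0.096     ] [ 0.55505853 -0.09542983  0.096     ]
can (375, 188, 21, 17)
can top [ 0.71704099 -0.21251906  0.15      ] clip [ 0.38456295 -0.01408153  0.02      ] spool [ 0.44317246 -0.43465632  0.05      ]
```

Request:
{"method": "arm_command", "body": {
  "plan": [
    {"grip": -1,"slide": [0,0,-0.02],"spin": 0.81},
    {"grip": -1,"slide": [0,0,-0.02],"spin": 0.81},
    {"grip": -1,"slide": [0.0473,-0.084,0],"spin": 0},
    {"grip": -1,"slide": [0.0473,-0.084,0],"spin": 0},
    {"grip": -1,"slide": [0.0473,-0.084,0],"spin": 0},
    {"grip": -1,"slide": [0.0473,-0.084,0],"spin": 0},
    {"grip": -1,"slide": [0.0473,-0.084,0],"spin": 0},
    {"grip": -1,"slide": [0.0473,-0.084,0],"spin": 0},
    {"grip": -1,"slide": [0.0473,-0.084,0],"spin": 0},
    {"grip": -1,"slide": [0.0473,-0.084,0],"spin": 0}
  ]
}}

```text
time: 1.35
tool_pos: [0.2977, -0.1596, 0.2501]
ee_rot: [-3.141, -0.0, 0.167]
wrist_force: [1.7, 0.7, 0.1]
width: 0.0939
finger_force: 0.0
```

Request:
{"method": "arm_command", "body": {
  "plan": [
    {"grip": -1,"slide": [0.0473,-0.084,0],"spin": 0},
    {"grip": -1,"slide": [0.0473,-0.084,0],"spin": 0},
    {"grip": -1,"slide": [0.0473,-0.084,0],"spin": 0},
    {"grip": -1,"slide": [0.0473,-0.084,0],"spin": 0},
    {"grip": -1,"slide": [0.0473,-0.084,0],"spin": 0},
    {"grip": -1,"slide": [0.0473,-0.084,0],"spin": 0},
    {"grip": -1,"slide": [0.0473,-0.084,0],"spin": 0},
    {"grip": -1,"slide": [0.0473,-0.084,0],"spin": 0},
    {"grip": -1,"slide": [0,0,0],"spin": 0}
  ]
}}

```text
time: 2.48
tool_pos: [0.4281, 0.2038, 0.249]
ee_rot: [3.141, 0.003, 0.172]
wrist_force: [-0.1, -0.4, 0.3]
width: 0.0941
finger_force: 0.0
```

Request:
{"method": "arm_command", "body": {
  "plan": [
    {"grip": -0.3,"slide": [0,0,0.08]},
    {"grip": -0.3,"slide": [0,0,0.08]},
    {"grip": -0.3,"slide": [0,0,0.08]},
    {"grip": -0.3,"slide": [0,0,0.076]},
    {"grip": 1,"slide": [0,0,0]},
    {"grip": 1,"slide": [0,0,0]},
    {"grip": 1,"slide": [0,0,0]},
    {"grip": 1,"slide": [0,0,0]},
    {"grip": 1,"slide": [0,0,0]}
  ]
}}

```text
invalid input at $.plan[0]: expected keys grip, slide, spin
```

Request:
{"method": "arm_command", "body": {
  "plan": [
    {"grip": -0.3,"slide": [0,0,0.08],"spin": 0},
    {"grip": -0.3,"slide": [0,0,0.08],"spin": 0},
    {"grip": -0.3,"slide": [0,0,0.08],"spin": 0},
    {"grip": -0.3,"slide": [0,0,0.076],"spin": 0},
    {"grip": 1,"slide": [0,0,0],"spin": 0},
    {"grip": 1,"slide": [0,0,0],"spin": 0},
    {"grip": 1,"slide": [0,0,0],"spin": 0},
    {"grip": 1,"slide": [0,0,0],"spin": 0},
    {"grip": 1,"slide": [0,0,0],"spin": 0}
  ]
}}

```text
time: 3.6
tool_pos: [0.4293, 0.203, 0.0944]
ee_rot: [-3.139, -0.004, 0.168]
wrist_force: [-1.4, 3.8, 5.1]
width: 0.0253
finger_force: 30.0
```

Request:
{"method": "arm_command", "body": {
  "plan": [
    {"grip": 1,"slide": [0.0024,0,-0.0357],"spin": 0},
    {"grip": 1,"slide": [0.0055,0,-0.0353],"spin": 0},
    {"grip": 1,"slide": [0.0085,0,-0.0348],"spin": 0},
    {"grip": 1,"slide": [0.0114,0,-0.0339],"spin": 0},
    {"grip": 1,"slide": [0.0143,0,-0.0328],"spin": 0},
    {"grip": 1,"slide": [0.0171,0,-0.0314],"spin": 0}
  ]
}}

```text
time: 4.35
tool_pos: [0.4562, 0.2077, 0.1937]
ee_rot: [-3.139, 0.004, 0.169]
wrist_force: [-0.5, 5.4, -3.6]
width: 0.0257
finger_force: 30.0
```

Request:
{"method": "arm_command", "body": {
  "plan": [
    {"grip": 1,"slide": [0.0197,0,-0.0299],"spin": 0},
    {"grip": 1,"slide": [0.0222,0,-0.0281],"spin": 0},
    {"grip": 1,"slide": [0.0245,0,-0.026],"spin": 0},
    {"grip": 1,"slide": [0.0267,0,-0.0239],"spin": 0},
    {"grip": 1,"slide": [0.0286,0,-0.0215],"spin": 0},
    {"grip": 1,"slide": [0.0303,0,-0.0189],"spin": 0},
    {"grip": 1,"slide": [0.0319,0,-0.0162],"spin": 0},
    {"grip": 1,"slide": [0.0331,0,-0.0134],"spin": 0}
  ]
}}

```text
time: 5.35
tool_pos: [0.5628, 0.2264, 0.2834]
ee_rot: [-3.139, 0.005, 0.17]
wrist_force: [-3.9, 4.7, 1.3]
width: 0.0257
finger_force: 30.0
```

Request:
{"method": "arm_command", "body": {
  "plan": [
    {"grip": 1,"slide": [0.0342,0,-0.0106],"spin": 0},
    {"grip": 1,"slide": [0.035,0,-0.0076],"spin": 0},
    {"grip": 1,"slide": [0.0355,0,-0.0046],"spin": 0},
    {"grip": 1,"slide": [0.0357,0,-0.0015],"spin": 0},
    {"grip": 1,"slide": [0.0357,0,0.0016],"spin": 0},
    {"grip": 1,"slide": [0.0355,0,0.0046],"spin": 0},
    {"grip": 1,"slide": [0.0349,0,0.0077],"spin": 0},
    {"grip": 1,"slide": [0,0,0],"spin": 0}
  ]
}}

```text
time: 6.35
tool_pos: [0.6873, 0.2482, 0.2917]
ee_rot: [-3.137, -0.007, 0.17]
wrist_force: [0.8, 6.9, 7.1]
width: 0.0252
finger_force: 30.0
```

Request:
{"method": "arm_command", "body": {
  "plan": [
    {"grip": -1,"slide": [0,0,0],"spin": 0},
    {"grip": -1,"slide": [0,0,0],"spin": 0},
    {"grip": -1,"slide": [0,0,-0.06],"spin": 0},
    {"grip": -1,"slide": [0,0,-0.06],"spin": 0},
    {"grip": -1,"slide": [-0.07,0.0585,0],"spin": 0},
    {"grip": -1,"slide": [-0.07,0.0585,0],"spin": 0},
    {"grip": -1,"slide": [-0.07,0.0585,0],"spin": 0},
    {"grip": -1,"slide": [-0.07,0.0585,0],"spin": 0},
    {"grip": -1,"slide": [-0.07,0.0585,0],"spin": 0},
    {"grip": -1,"slide": [-0.07,0.0585,0],"spin": 0}
  ]
}}

```text
time: 7.6
tool_pos: [0.5065, 0.0355, 0.3477]
ee_rot: [3.141, 0.002, 0.166]
wrist_force: [-0.1, -0.5, -0.4]
width: 0.0939
finger_force: 0.0
```

Request:
{"method": "arm_command", "body": {
  "plan": [
    {"grip": -1,"slide": [-0.07,0.0585,0],"spin": 0},
    {"grip": -1,"slide": [-0.07,0.0585,0],"spin": 0},
    {"grip": -1,"slide": [0,0,0],"spin": 0}
  ]
}}

```text
time: 7.98
tool_pos: [0.4471, -0.0342, 0.3487]
ee_rot: [3.14, 0.0, 0.163]
wrist_force: [0.2, 0.3, -0.3]
width: 0.0943
finger_force: 0.0
```

```bash
python3 - <<'E'
from h import *
from bench import snapshot
t=snapshot('top'); cv2.imwrite('pics/top1.png',t[:,:,::-1]); s=snapshot('side'); cv2.imwrite('pics/side1.png',s[:,:,::-1])
cv2.imwrite('pics/z2.png',np.hstack([cv2.resize(t[200:340,160:290,::-1],(520,560),interpolation=cv2.INTER_CUBIC),cv2.resize(s[230:335,200:270+35,::-1],(280,280))[[*range(280)]+[0]*280]]))
E
```

```text
(no output)
```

View pics/z2.png

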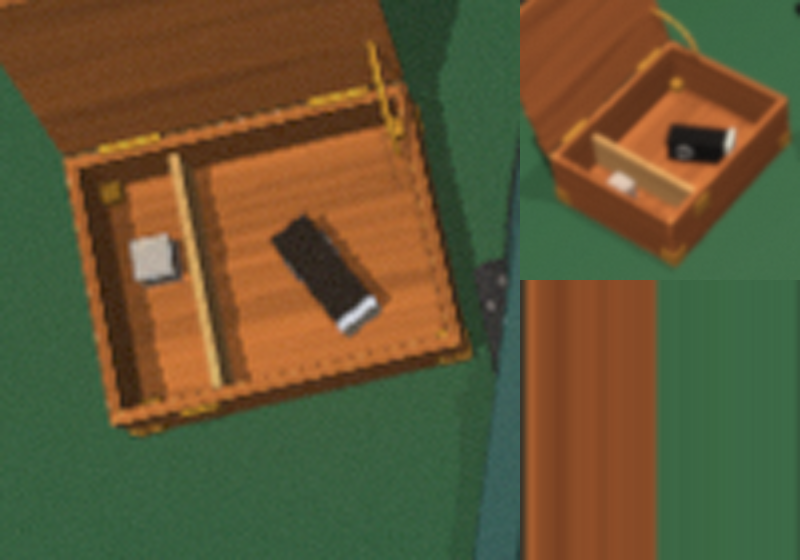

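The lid is open. The block lies in the main compartment with its silver foot toward lower right in the crop; its top-face corners are at crop (272,238), (305,215), (378,297) and (340,330).

```bash
python3 - <<'E'
from h import *
q=[(272,238),(305,215),(378,297),(340,330)]
P=np.array([onz('top',(160+a/4,200+b/4),.044)[:2] for a,b in q]); print(P.round(4).tolist(),[np.linalg.norm(P[i]-P[(i+1)%4]).round(4) for i in range(4)])
t=cv2.imread('pics/top1.png')[:,:,::-1].copy()
g=(P[0]+P[1])/2; f=(P[2]+P[3])/2; d=(g-f)/np.linalg.norm(g-f); print('g',g,'f',f,'mid',(g+f)/2,'yaw x',np.arctan2(d[1],d[0]))
for c in blobs(t,(0,0,0),(180,255,55),(222,245,262,288),100):
    r=cv2.minAreaRect(c); bp=cv2.boxPoints(r); print(cv2.contourArea(c),[onz('top',p,.044)[:2].round(4).tolist() for p in bp])
E
```

```text
[[0.5606, 0.2215], [0.5751, 0.199], [0.5166, 0.1514], [0.4958, 0.1773]] [np.float64(0.0268), np.float64(0.0754), np.float64(0.0332), np.float64(0.0784)]
g [0.56789116 0.2102386 ] f [0.50620343 0.16439124] mid [0.53704729 0.18731492] yaw x 0.6391457770178941
212.5 [[0.5599, 0.2214], [0.5755, 0.2004], [0.5207, 0.1604], [0.5053, 0.1813]]
```

Request:
{"method": "arm_command", "body": {
  "plan": [
    {"grip": -0.3,"slide": [0,0,0],"spin": -0.9},
    {"grip": -0.3,"slide": [0,0,0],"spin": -0.9},
    {"grip": -0.3,"slide": [0,0,0],"spin": -0.9},
    {"grip": -0.3,"slide": [0,0,0],"spin": -0.9},
    {"grip": -0.3,"slide": [0,0,0],"spin": -0.9},
    {"grip": -0.3,"slide": [0,0,0],"spin": -0.9}
  ]
}}

```text
time: 8.82
tool_pos: [0.4496, -0.0313, 0.3478]
ee_rot: [-3.14, 0.001, 0.643]
wrist_force: [1.1, 0.6, -0.1]
width: 0.061
finger_force: 0.0
```

Request:
{"method": "arm_command", "body": {
  "plan": [
    {"grip": -0.3,"slide": [0.074,-0.0416,0],"spin": 0},
    {"grip": -0.3,"slide": [0.074,-0.0416,0],"spin": 0},
    {"grip": -0.3,"slide": [0.074,-0.0416,0],"spin": 0},
    {"grip": -0.3,"slide": [0.074,-0.0416,0],"spin": 0},
    {"grip": -0.3,"slide": [0.074,-0.0416,0],"spin": 0},
    {"grip": -0.3,"slide": [0.074,-0.0416,0],"spin": 0},
    {"grip": -0.3,"slide": [0,0,0.1],"spin": 0},
    {"grip": -0.3,"slide": [0,0,0.1],"spin": 0},
    {"grip": -0.3,"slide": [0,0,0.1],"spin": 0},
    {"grip": -0.3,"slide": [0,0,0],"spin": 0}
  ]
}}

```text
time: 10.07
tool_pos: [0.5494, 0.2007, 0.1916]
ee_rot: [-3.136, 0.013, 0.64]
wrist_force: [0.5, 0.4, 0.4]
width: 0.0612
finger_force: 0.0
```

Request:
{"method": "arm_command", "body": {
  "plan": [
    {"grip": -0.3,"slide": [0,0.004,0.075],"spin": 0},
    {"grip": -0.3,"slide": [0,0,0.075],"spin": 0},
    {"grip": -0.3,"slide": [0,0,0.075],"spin": 0},
    {"grip": -0.3,"slide": [0,0,0.05],"spin": 0},
    {"grip": -0.3,"slide": [0,0,0.033],"spin": 0},
    {"grip": 1,"slide": [0,0,0],"spin": 0},
    {"grip": 1,"slide": [0,0,0],"spin": 0},
    {"grip": 1,"slide": [0,0,0],"spin": 0},
    {"grip": 1,"slide": [0,0,0],"spin": 0},
    {"grip": 1,"slide": [0,0,0],"spin": 0}
  ]
}}

```text
time: 11.32
tool_pos: [0.5547, 0.1992, 0.0461]
ee_rot: [3.141, -0.003, 0.639]
wrist_force: [-0.2, 0.5, 6.2]
width: 0.0297
finger_force: 29.9
```

Request:
{"method": "arm_command", "body": {
  "plan": [
    {"grip": 1,"slide": [0,0,-0.04],"spin": 0},
    {"grip": 1,"slide": [0,0,-0.08],"spin": 0},
    {"grip": 1,"slide": [0,0,-0.1],"spin": 0},
    {"grip": 1,"slide": [0,0,-0.1],"spin": 0},
    {"grip": 1,"slide": [0,0,-0.1],"spin": 0},
    {"grip": 1,"slide": [0,0,0],"spin": 0}
  ]
}}

```text
time: 12.08
tool_pos: [0.5558, 0.199, 0.2597]
ee_rot: [3.137, -0.009, 0.638]
wrist_force: [0.4, -0.5, -2.1]
width: 0.03
finger_force: 29.9
```

```bash
python3 - <<'E'
from h import *
from bench import snapshot,sensors
o=sensors.get_obs(); p=o['tool_pos']; print(p,o['width'],o['wrist_force'])
im=[]
for n in('top','side'):
    t=snapshot(n); u,v=proj(n,p-[0,0,.02]).astype(int); print(n,u,v)
    im.append(cv2.resize(t[v-50:v+50,u-50:u+50,::-1],(400,400),interpolation=cv2.INTER_CUBIC))
cv2.imwrite('pics/z3.png',np.hstack(im))
E
```

```text
[0.55580315 0.19903331 0.25970587] 0.030020442266796264 [ 0.36108346 -0.5185778  -2.05519122]
top 222 246
side 256 235
```

View pics/z3.png

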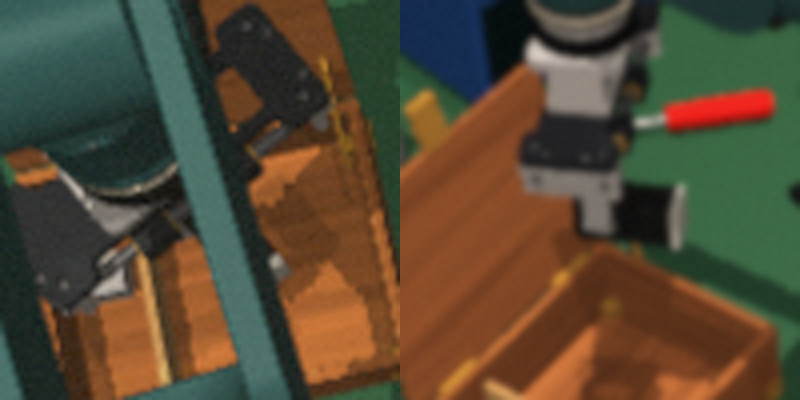

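The block is held level in the side view. The pads won't let it swing by gravity, so I'll lay it on the bench in front of the chest and regrip it nearer the foot. Then I'll lever its grommet end up over the chest's front wall.

Request:
{"method": "arm_command", "body": {
  "plan": [
    {"grip": 1,"slide": [-0.06,0,0],"spin": 0},
    {"grip": 1,"slide": [-0.06,0,0],"spin": 0},
    {"grip": 1,"slide": [-0.06,0,0],"spin": 0},
    {"grip": 1,"slide": [-0.06,0,0],"spin": 0},
    {"grip": 1,"slide": [0,0,0],"spin": 0.898},
    {"grip": 1,"slide": [0,0,0],"spin": 0.898},
    {"grip": 1,"slide": [0,0,0],"spin": 0.898},
    {"grip": 1,"slide": [0,0,0],"spin": 0.898},
    {"grip": 1,"slide": [0,0,0],"spin": 0.898},
    {"grip": 1,"slide": [0,0,0],"spin": 0.898}
  ]
}}

```text
time: 13.42
tool_pos: [0.4562, 0.1269, 0.2508]
ee_rot: [3.141, 0.007, 0.166]
wrist_force: [-0.4, 1.1, -2.1]
width: 0.0298
finger_force: 29.9
```

Request:
{"method": "arm_command", "body": {
  "plan": [
    {"grip": 1,"slide": [-0.0617,-0.0597,0],"spin": 0},
    {"grip": 1,"slide": [-0.0617,-0.0597,0],"spin": 0},
    {"grip": 1,"slide": [-0.0617,-0.0597,0],"spin": 0},
    {"grip": 1,"slide": [0,0,0.1],"spin": 0},
    {"grip": 1,"slide": [0,0,0.1],"spin": 0},
    {"grip": 1,"slide": [0,0,0.1],"spin": 0},
    {"grip": 1,"slide": [0,0,0.08],"spin": 0},
    {"grip": 1,"slide": [0,0,0],"spin": 0},
    {"grip": 1,"slide": [0,0,0],"spin": 0}
  ]
}}

```text
time: 14.55
tool_pos: [0.3513, 0.1999, 0.0647]
ee_rot: [3.141, 0.0, 0.168]
wrist_force: [0.9, -1.0, -1.3]
width: 0.0296
finger_force: 29.9
```

Request:
{"method": "arm_command", "body": {
  "plan": [
    {"grip": 1,"slide": [0,0,0.03],"spin": 0},
    {"grip": 1,"slide": [0,0,0.012],"spin": 0},
    {"grip": 1,"slide": [0,0,0],"spin": 0}
  ]
}}

```text
time: 14.92
tool_pos: [0.3511, 0.1998, 0.0432]
ee_rot: [3.141, 0.001, 0.168]
wrist_force: [-0.0, 0.2, -1.6]
width: 0.0292
finger_force: 29.9
```

Request:
{"method": "arm_command", "body": {
  "plan": [
    {"grip": 1,"slide": [0,0,0.006],"spin": 0},
    {"grip": 1,"slide": [0,0,0.004],"spin": 0},
    {"grip": 1,"slide": [0,0,0],"spin": 0}
  ]
}}

```text
time: 15.3
tool_pos: [0.3513, 0.1999, 0.0385]
ee_rot: [3.141, 0.0, 0.168]
wrist_force: [-0.0, 0.6, -1.5]
width: 0.0294
finger_force: 29.9
```

Request:
{"method": "arm_command", "body": {
  "plan": [
    {"grip": 1,"slide": [0,0,0.006],"spin": 0},
    {"grip": 1,"slide": [0,0,0.004],"spin": 0},
    {"grip": 1,"slide": [0,0,0],"spin": 0}
  ]
}}

```text
time: 15.68
tool_pos: [0.3518, 0.2001, 0.0379]
ee_rot: [3.141, -0.0, 0.169]
wrist_force: [-9.7, -4.1, 25.2]
width: 0.0297
finger_force: 30.0
```

Request:
{"method": "arm_command", "body": {
  "plan": [
    {"grip": -0.3,"slide": [0,0,-0.008],"spin": 0},
    {"grip": -0.3,"slide": [0,0,0],"spin": 0},
    {"grip": -0.3,"slide": [0,0,0],"spin": 0}
  ]
}}

```text
time: 16.05
tool_pos: [0.3512, 0.1999, 0.0372]
ee_rot: [3.141, 0.0, 0.168]
wrist_force: [0.2, -0.8, 0.8]
width: 0.0561
finger_force: 0.0
```

```bash
python3 - <<'E'
from h import *
from bench import snapshot,sensors
o=sensors.get_obs(); p=o['tool_pos']; print(p,o['width'],o['wrist_force'])
im=[]
for n in('top','side'):
    t=snapshot(n); u,v=proj(n,p-[0,0,.02]).astype(int); print(n,u,v)
    im.append(cv2.resize(t[v-40:v+40,u-40:u+40,::-1],(400,400),interpolation=cv2.INTER_CUBIC))
cv2.imwrite('pics/z4.png',np.hstack(im))
E
```

```text
[0.35118022 0.19990525 0.03719515] 0.056149725390837214 [ 0.20857872 -0.79875722  0.78349087]
top 239 338
side 306 318
```

View pics/z4.png

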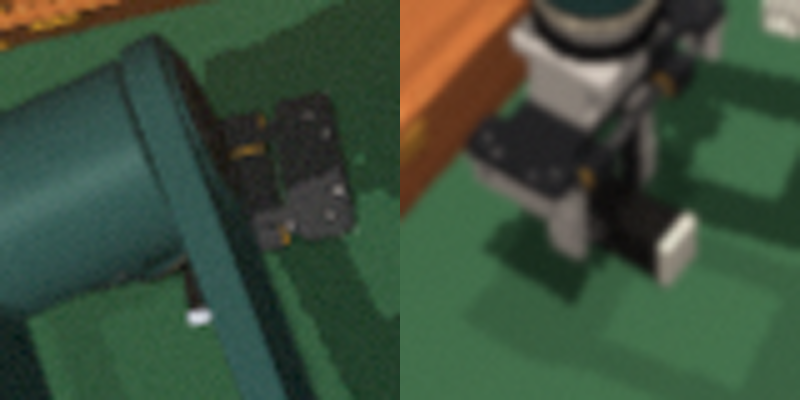

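The block lies flat on the bench, held square. Its silver foot-face bottom corners are at side pixels (324,331) and (318,335).

```bash
python3 - <<'E'
from h import *
a=onz('side',(324,331),0);b=onz('side',(318.3,335),0);c=onz('side',(324.8,320),.036)
print(a,b,c,np.linalg.norm(a-b)); m=(a+b)/2-[.3512,.1999,0]; print('foot along toolx',m[0]*np.cos(.168)+m[1]*np.sin(.168))
E
```

```text
[0.28848175 0.18526549 0.        ] [2.90810072e-01 2.08125998e-01 2.22044605e-16] [0.29685019 0.17296263 0.036     ] 0.022978773699813028
foot along toolx -0.06122326575244296
```

Request:
{"method": "arm_command", "body": {
  "plan": [
    {"grip": -0.3,"slide": [-0.036,0,0],"spin": 0},
    {"grip": -0.3,"slide": [-0.036,0,0],"spin": 0},
    {"grip": -0.3,"slide": [0,0,0],"spin": 0},
    {"grip": 1,"slide": [0,0,0],"spin": 0},
    {"grip": 1,"slide": [0,0,0],"spin": 0},
    {"grip": 1,"slide": [0,0,0],"spin": 0},
    {"grip": 1,"slide": [0,0,-0.06],"spin": 0},
    {"grip": 1,"slide": [0,0,-0.1],"spin": 0},
    {"grip": 1,"slide": [0,0,0],"spin": 0}
  ]
}}

```text
time: 17.27
tool_pos: [0.3186, 0.195, 0.1213]
ee_rot: [-3.14, -0.008, 0.168]
wrist_force: [0.5, 0.1, -2.4]
width: 0.0298
finger_force: 30.0
```

Request:
{"method": "arm_command", "body": {
  "plan": [
    {"grip": 1,"slide": [0,0,-0.04],"spin": 0},
    {"grip": 1,"slide": [0.07,0.0307,0],"spin": 0},
    {"grip": 1,"slide": [0.07,0.0307,0],"spin": 0},
    {"grip": 1,"slide": [0.07,0.0307,0],"spin": 0},
    {"grip": 1,"slide": [0,0,0],"spin": 0},
    {"grip": 1,"slide": [0,0,0],"spin": 0}
  ]
}}

```text
time: 18.02
tool_pos: [0.4257, 0.166, 0.1358]
ee_rot: [3.142, 0.004, 0.168]
wrist_force: [-0.2, -0.3, -1.7]
width: 0.0299
finger_force: 30.0
```

Request:
{"method": "arm_command", "body": {
  "plan": [
    {"grip": 1,"slide": [0,0,0.014],"spin": 0},
    {"grip": 1,"slide": [0,0,0.014],"spin": 0},
    {"grip": 1,"slide": [0,0,0.01],"spin": 0},
    {"grip": 1,"slide": [0,0,0.008],"spin": 0},
    {"grip": 1,"slide": [0,0,0.006],"spin": 0},
    {"grip": 1,"slide": [0,0,0],"spin": 0}
  ]
}}

```text
time: 18.77
tool_pos: [0.4249, 0.1663, 0.1123]
ee_rot: [-3.141, 0.003, 0.169]
wrist_force: [-6.6, -1.1, 6.6]
width: 0.0294
finger_force: 30.0
```

Request:
{"method": "arm_command", "body": {
  "plan": [
    {"grip": 1,"slide": [0,0,0.01],"spin": 0},
    {"grip": 1,"slide": [0,0,0.01],"spin": 0},
    {"grip": 1,"slide": [0,0,0.01],"spin": 0},
    {"grip": 1,"slide": [0,0,0],"spin": 0}
  ]
}}

```text
time: 19.27
tool_pos: [0.4258, 0.1665, 0.0972]
ee_rot: [-3.141, 0.001, 0.169]
wrist_force: [-4.6, -1.1, 4.8]
width: 0.0301
finger_force: 30.0
```

Request:
{"method": "arm_command", "body": {
  "plan": [
    {"grip": 1,"slide": [0.001,0,0.01],"spin": 0},
    {"grip": 1,"slide": [0.002,0,0.01],"spin": 0},
    {"grip": 1,"slide": [0.003,0,0.01],"spin": 0},
    {"grip": 1,"slide": [0.003,0,0.01],"spin": 0},
    {"grip": 1,"slide": [0.004,0,0.01],"spin": 0},
    {"grip": 1,"slide": [0.004,0,0.004],"spin": 0},
    {"grip": 1,"slide": [0,0,0],"spin": 0}
  ]
}}

```text
time: 20.15
tool_pos: [0.4331, 0.1677, 0.0707]
ee_rot: [-3.141, 0.004, 0.17]
wrist_force: [-9.3, -1.2, 10.6]
width: 0.0304
finger_force: 30.0
```

```bash
python3 - <<'E'
from h import *
from bench import snapshot,sensors
o=sensors.get_obs(); p=o['tool_pos']; print(p,o['width'],o['wrist_force'])
n='side'; t=snapshot(n); u,v=proj(n,p).astype(int); print(n,u,v)
cv2.imwrite('pics/z5.png',cv2.resize(t[v-50:v+50,u-50:u+50,::-1],(500,500),interpolation=cv2.INTER_CUBIC))
E
```

```text
[0.43312267 0.16774099 0.07074667] 0.03035284702676359 [-9.33930951 -1.20315589 10.56732174]
side 294 287
```

View pics/z5.png

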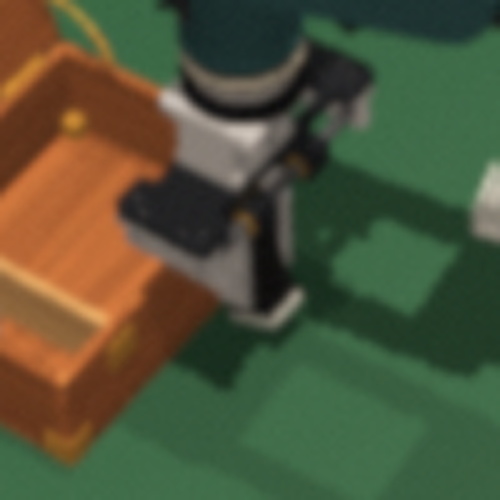

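The side view shows the block gripped nearly upright, with the foot at the bottom at crop (270,315) and still tilted roughly 15°. I'll push it a little further against the wall.

Request:
{"method": "arm_command", "body": {
  "plan": [
    {"grip": 1,"slide": [0.004,0,0.005],"spin": 0},
    {"grip": 1,"slide": [0.004,0,0.005],"spin": 0},
    {"grip": 1,"slide": [0.004,0,0.003],"spin": 0},
    {"grip": 1,"slide": [0,0,0],"spin": 0}
  ]
}}

```text
time: 20.7
tool_pos: [0.4377, 0.1686, 0.0644]
ee_rot: [-3.142, 0.007, 0.17]
wrist_force: [-14.5, -2.8, 14.6]
width: 0.03
finger_force: 30.0
```

Request:
{"method": "arm_command", "body": {
  "plan": [
    {"grip": 1,"slide": [-0.03,0,0],"spin": 0},
    {"grip": 1,"slide": [-0.06,0,0],"spin": 0},
    {"grip": 1,"slide": [-0.06,0,0],"spin": 0},
    {"grip": 1,"slide": [0,0,0.01],"spin": 0},
    {"grip": 1,"slide": [0,0,0.01],"spin": 0},
    {"grip": 1,"slide": [0,0,0.006],"spin": 0},
    {"grip": 1,"slide": [0,0,0],"spin": 0}
  ]
}}

```text
time: 21.58
tool_pos: [0.3677, 0.156, 0.0496]
ee_rot: [3.141, 0.001, 0.168]
wrist_force: [0.1, -0.5, -1.3]
width: 0.0295
finger_force: 30.0
```

Request:
{"method": "arm_command", "body": {
  "plan": [
    {"grip": 1,"slide": [0,0,0.006],"spin": 0},
    {"grip": 1,"slide": [0,0,0.006],"spin": 0},
    {"grip": 1,"slide": [0,0,0],"spin": 0}
  ]
}}

```text
time: 21.95
tool_pos: [0.368, 0.1561, 0.0456]
ee_rot: [3.141, -0.001, 0.168]
wrist_force: [-2.5, -1.1, 6.8]
width: 0.0298
finger_force: 30.0
```

Request:
{"method": "arm_command", "body": {
  "plan": [
    {"grip": 1,"slide": [0,0,0.006],"spin": 0},
    {"grip": 1,"slide": [0,0,0],"spin": 0},
    {"grip": -0.3,"slide": [0,0,-0.003],"spin": 0},
    {"grip": -0.3,"slide": [0,0,0],"spin": 0},
    {"grip": -0.3,"slide": [0,0,0],"spin": 0},
    {"grip": -0.3,"slide": [0,0,-0.02],"spin": 0},
    {"grip": -0.3,"slide": [0,0,-0.02],"spin": 0},
    {"grip": -0.3,"slide": [0,0,0],"spin": 0}
  ]
}}

```text
time: 22.95
tool_pos: [0.3685, 0.1563, 0.064]
ee_rot: [-3.141, -0.003, 0.168]
wrist_force: [0.1, -0.5, -0.2]
width: 0.0608
finger_force: 0.0
```

```bash
python3 - <<'E'
from h import *
from bench import snapshot,sensors
o=sensors.get_obs(); p=o['tool_pos']; print(p,o['width'],o['wrist_force'])
n='side'; t=snapshot(n); u,v=proj(n,p).astype(int); print(n,u,v)
cv2.imwrite('pics/side2.png',t[:,:,::-1])
cv2.imwrite('pics/z6.png',cv2.resize(t[v-40:v+40,u-40:u+40,::-1],(560,560),interpolation=cv2.INTER_CUBIC))
E
```

```text
[0.36848586 0.1562751  0.06398214] 0.060842010641717736 [ 0.10825888 -0.51040761 -0.16896705]
side 311 298
```

View pics/z6.png

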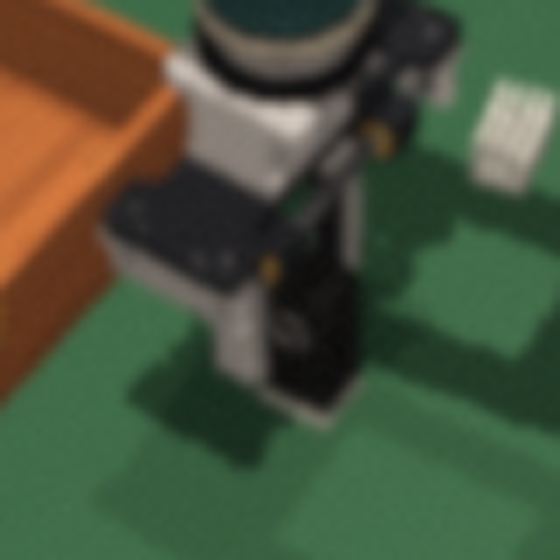

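The block now stands upright on its foot. Foot corners are at side pixels (308,314.5), (317.4,318.7) and (322.7,311.6).

```bash
python3 - <<'E'
from h import *
L,F,Rr=[onz('side',p,0)[:2] for p in ((308,314.5),(317.4,318.7),(322.7,311.6))]
print(L,F,Rr,np.linalg.norm(L-F),np.linalg.norm(F-Rr)); ex=np.array([np.cos(.168),np.sin(.168)]); ey=np.array([ex[1],-ex[0]])
for q in (F,Rr,L,(L+Rr)/2): print((q-[.3685,.1563])@ex,(q-[.3685,.1563])@ey)
E
```

```text
[0.36836566 0.17402859] [0.33560241 0.16541976] [0.34281743 0.13370661] 0.033875403693603645 0.03252353497565635
-0.03090951258303225 -0.0144921946256005
-0.029098852318680802 0.017980899417312013
0.002831965676406591 -0.017501450392801352
-0.013133443321137105 0.00023972451225532973
```

Request:
{"method": "arm_command", "body": {
  "plan": [
    {"grip": -0.3,"slide": [-0.012,0,0],"spin": 0},
    {"grip": -0.3,"slide": [-0.013,0,0],"spin": 0},
    {"grip": -0.3,"slide": [0,0,0],"spin": 0},
    {"grip": 1,"slide": [0,0,0],"spin": 0},
    {"grip": 1,"slide": [0,0,0],"spin": 0},
    {"grip": 1,"slide": [0,0,0],"spin": 0},
    {"grip": 1,"slide": [0,0,-0.04],"spin": 0},
    {"grip": 1,"slide": [0,0,-0.08],"spin": 0},
    {"grip": 1,"slide": [0,0,-0.08],"spin": 0},
    {"grip": 1,"slide": [0,0,0],"spin": 0}
  ]
}}

```text
time: 24.25
tool_pos: [0.3571, 0.1545, 0.1655]
ee_rot: [-3.141, -0.007, 0.168]
wrist_force: [0.3, 0.2, -2.6]
width: 0.0298
finger_force: 30.0
```

Request:
{"method": "arm_command", "body": {
  "plan": [
    {"grip": 1,"slide": [0,0,-0.06],"spin": 0.8625},
    {"grip": 1,"slide": [0,0,-0.06],"spin": 0.8625},
    {"grip": 1,"slide": [0,0,-0.05],"spin": 0.8625},
    {"grip": 1,"slide": [0,0,0],"spin": 0.8625},
    {"grip": 1,"slide": [0.0684,0.0793,0],"spin": 0},
    {"grip": 1,"slide": [0.0684,0.0793,0],"spin": 0},
    {"grip": 1,"slide": [0.0684,0.0793,0],"spin": 0},
    {"grip": 1,"slide": [0.0684,0.0793,0],"spin": 0},
    {"grip": 1,"slide": [0.0684,0.0793,0],"spin": 0},
    {"grip": 1,"slide": [0.0684,0.0793,0],"spin": 0}
  ]
}}

```text
time: 25.5
tool_pos: [0.5271, -0.1104, 0.2445]
ee_rot: [-3.141, 0.004, -0.133]
wrist_force: [0.4, -0.5, -1.3]
width: 0.03
finger_force: 30.0
```

Request:
{"method": "arm_command", "body": {
  "plan": [
    {"grip": 1,"slide": [0.0684,0.0793,0],"spin": 0},
    {"grip": 1,"slide": [0.06,0.07,0],"spin": 0},
    {"grip": 1,"slide": [0,0,0],"spin": 0},
    {"grip": 1,"slide": [0,0,0],"spin": 0}
  ]
}}

```text
time: 26.0
tool_pos: [0.5801, -0.1909, 0.2451]
ee_rot: [-3.14, 0.004, -0.133]
wrist_force: [0.1, -0.4, -1.8]
width: 0.0298
finger_force: 30.0
```

Request:
{"method": "arm_command", "body": {
  "plan": [
    {"grip": 1,"slide": [0.013,0.0086,0],"spin": 0},
    {"grip": 1,"slide": [0,0,0.08],"spin": 0},
    {"grip": 1,"slide": [0,0,0.08],"spin": 0},
    {"grip": 1,"slide": [0,0,0.08],"spin": 0},
    {"grip": 1,"slide": [0,0,0.06],"spin": 0},
    {"grip": 1,"slide": [0,0,0.02],"spin": 0},
    {"grip": 1,"slide": [0,0,0],"spin": 0}
  ]
}}

```text
time: 26.88
tool_pos: [0.5867, -0.1962, 0.0878]
ee_rot: [3.142, 0.0, -0.132]
wrist_force: [-0.7, -0.7, -1.4]
width: 0.0298
finger_force: 30.0
```

```bash
python3 - <<'E'
from h import *
from bench import snapshot,sensors
o=sensors.get_obs(); p=o['tool_pos']; print(p,o['ee_rot'],o['wrist_force'])
im=[]
for n in('top','side'):
    t=snapshot(n); u,v=proj(n,p-[0,0,.03]).astype(int); print(n,u,v)
    cv2.imwrite(f'pics/{n}3.png',t[:,:,::-1])
    im.append(cv2.resize(t[v-40:v+40,u-40:u+40,::-1],(400,400),interpolation=cv2.INTER_CUBIC))
cv2.imwrite('pics/z7.png',np.hstack(im))
E
```

```text
[ 0.58672526 -0.19617417  0.08780738] [ 3.14153380e+00  1.50016267e-05 -1.31875203e-01] [-0.65849911 -0.69910569 -1.44597311]
top 382 240
side 336 211
```

View pics/z7.png

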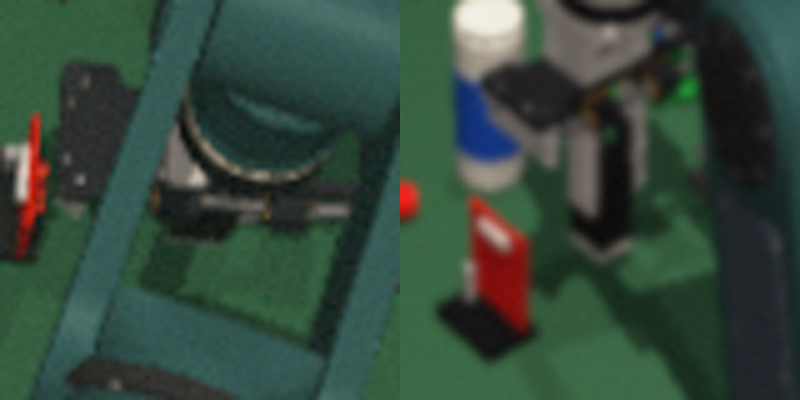

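The block hangs upright, clear of the LED board and the can. I'll lower it to contact.

Request:
{"method": "arm_command", "body": {
  "plan": [
    {"grip": 1,"slide": [0,0,0.02],"spin": 0},
    {"grip": 1,"slide": [0,0,0.016],"spin": 0},
    {"grip": 1,"slide": [0,0,0.008],"spin": 0},
    {"grip": 1,"slide": [0,0,0],"spin": 0}
  ]
}}

```text
time: 27.48
tool_pos: [0.587, -0.1968, 0.0687]
ee_rot: [3.141, -0.002, -0.133]
wrist_force: [-4.3, 1.8, 9.8]
width: 0.0299
finger_force: 30.0
```

Request:
{"method": "arm_command", "body": {
  "plan": [
    {"grip": 1,"slide": [0,0,0.003],"spin": 0},
    {"grip": 1,"slide": [0,0,0],"spin": 0},
    {"grip": -0.3,"slide": [0,0,-0.002],"spin": 0},
    {"grip": -0.3,"slide": [0,0,0],"spin": 0},
    {"grip": -0.3,"slide": [0,0,0],"spin": 0},
    {"grip": -0.3,"slide": [0,0,-0.06],"spin": 0},
    {"grip": -0.3,"slide": [0,0,-0.1],"spin": 0},
    {"grip": -0.3,"slide": [0,0,-0.1],"spin": 0},
    {"grip": -0.3,"slide": [0,0,-0.1],"spin": 0},
    {"grip": -0.3,"slide": [0,0,0],"spin": 0}
  ]
}}

```text
time: 28.72
tool_pos: [0.5887, -0.1975, 0.251]
ee_rot: [3.139, -0.01, -0.133]
wrist_force: [-0.0, 0.5, 0.0]
width: 0.061
finger_force: 0.0
```

Request:
{"method": "arm_command", "body": {
  "plan": [
    {"grip": -0.3,"slide": [-0.0684,-0.0793,0],"spin": 0},
    {"grip": -0.3,"slide": [-0.0684,-0.0793,0],"spin": 0},
    {"grip": -0.3,"slide": [-0.0684,-0.0793,0],"spin": 0},
    {"grip": -0.3,"slide": [-0.0684,-0.0793,0],"spin": 0},
    {"grip": -0.3,"slide": [-0.0684,-0.0793,0],"spin": 0},
    {"grip": -0.3,"slide": [-0.0684,-0.0793,0],"spin": 0},
    {"grip": -0.3,"slide": [-0.0684,-0.0793,0],"spin": 0},
    {"grip": -0.3,"slide": [-0.0684,-0.0793,0],"spin": 0},
    {"grip": -0.3,"slide": [0,-0.08,0],"spin": 0},
    {"grip": -0.3,"slide": [0,0,0],"spin": 0}
  ]
}}

```text
time: 29.98
tool_pos: [0.3617, 0.1951, 0.2431]
ee_rot: [3.14, 0.003, -0.128]
wrist_force: [0.4, -0.6, -0.2]
width: 0.0609
finger_force: 0.0
```

```bash
python3 - <<'E'
from h import *
from bench import snapshot
t=snapshot('top');s=snapshot('side')
cv2.imwrite('pics/top4.png',t[:,:,::-1]);cv2.imwrite('pics/side4.png',s[:,:,::-1])
a=cv2.resize(t[215:275,325:475,::-1],(750,300),interpolation=cv2.INTER_CUBIC)
b=cv2.resize(s[170:250,290:390,::-1],(375,300),interpolation=cv2.INTER_CUBIC)
c=cv2.resize(t[:,:,::-1],(375,300))
cv2.imwrite('pics/z8.png',np.vstack([a,np.hstack([b,c])]))
E
```

```text
(no output)
```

View pics/z8.png

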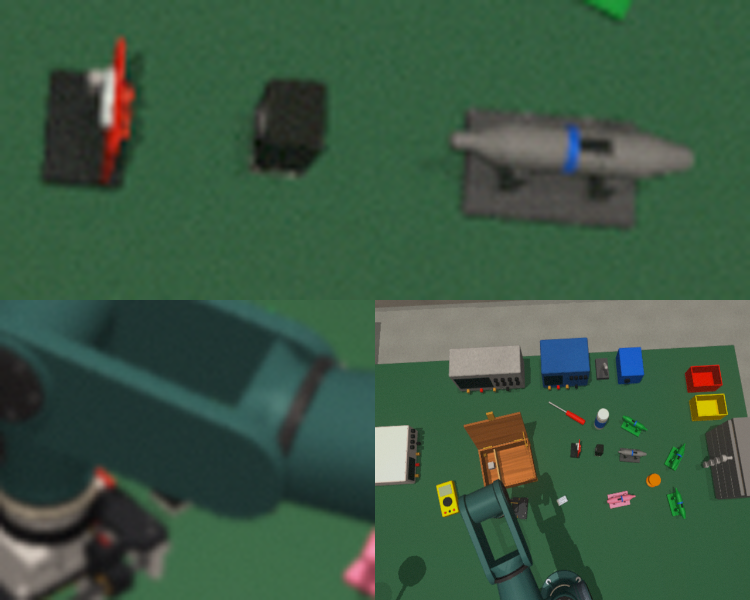

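The top view shows everything in place and the lid open. The block stands between the LED board and the probe, with top-face corners at crop (270,82), (327,80), (323,143) and (262,142).

```bash
python3 - <<'E'
from h import *
f=lambda a,z:onz('top',(325+a[0]/5-.4,215+a[1]/5-.4),z)[:2]
Q=np.array([f(a,.08) for a in((270,82),(327,80),(323,143),(262,142))]); print('top',Q.round(4).tolist(),'c',Q.mean(0),[np.linalg.norm(Q[i]-Q[(i+1)%4]).round(4) for i in range(4)])
B=np.array([f(a,0) for a in((253,168),(297,175))]); print('bottom',B)
N=f((452,140),.058);T=f((692,159),.058); print('nose',N,'tail',T)
Fo=np.array([f(a,.006) for a in((52,72),(42,183),(122,187))]); print('ledfoot',Fo,np.linalg.norm(Fo[0]-Fo[1]),np.linalg.norm(Fo[2]-Fo[1]))
E1=np.array([f((121,40),.096)]); print('led far top',E1)
for b in(.11,.133,.15):
    d=np.array([-np.sin(b),-np.cos(b)]);n=np.array([np.cos(b),-np.sin(b)])
    l=(Fo[0]+Fo[1])/2+.037*d
    c=Q.mean(0); print(b,'led o',l,'block in led',(c-l)@d,(c-l)@n,'rel nose',(c-N)@d,(c-N)@n,'nose in led',(N-l)@d,(N-l)@n)
E
```

```text
top [[0.6084, -0.1852], [0.6078, -0.2155], [0.5738, -0.2105], [0.5761, -0.1783]] c [ 0.59152869 -0.19735286] [np.float64(0.0304), np.float64(0.0344), np.float64(0.0323), np.float64(0.033)]
bottom [[ 0.57787054 -0.1825979 ]
 [ 0.57250775 -0.20688731]]
nose [ 0.57600312 -0.28337354] tail [ 0.55839768 -0.41123674]
ledfoot [[ 0.63789693 -0.07336068]
 [ 0.57479854 -0.06380711]
 [ 0.57004326 -0.10812959]] 0.06381753745841076 0.04457683764145999
led far top [[ 0.63174836 -0.10644715]]
0.11 led o [ 0.60228594 -0.10536027] block in led 0.09261751262883246 -0.0005934367693993904 rel nose -0.08720514547256443 0.005988535327084518 nose in led 0.1798226581013969 -0.006581972096483907
0.133 led o [ 0.60144123 -0.10525713] block in led 0.09259687815039823 0.0023876601424093315 rel nose -0.08731980489747722 0.003981409916270399 nose in led 0.17991668304787545 -0.0015937497738610661
0.15 led o [ 0.60081852 -0.10516842] block in led 0.0925375635851502 0.004590355945674245 rel nose -0.08737486819805572 0.002496469432469459 nose in led 0.17991243178320593 0.0020938865132047856
```

Request:
{"method": "arm_command", "body": {
  "plan": [
    {"grip": -0.3,"slide": [0.0612,0.08,0],"spin": 0},
    {"grip": -0.3,"slide": [0.0612,0.08,0],"spin": 0},
    {"grip": -0.3,"slide": [0.0612,0.08,0],"spin": 0},
    {"grip": -0.3,"slide": [0.0612,0.08,0],"spin": 0},
    {"grip": -0.3,"slide": [0.0612,0.08,0],"spin": 0},
    {"grip": -0.3,"slide": [0.0612,0.08,0],"spin": 0},
    {"grip": -0.3,"slide": [0.0612,0.08,0],"spin": 0},
    {"grip": -0.3,"slide": [0.0612,0.08,0],"spin": 0},
    {"grip": -0.3,"slide": [0.0612,0.08,0],"spin": 0},
    {"grip": -0.3,"slide": [0,0,0],"spin": 0}
  ]
}}

```text
time: 31.32
tool_pos: [0.5875, -0.2044, 0.2421]
ee_rot: [-3.142, 0.004, -0.139]
wrist_force: [0.1, -0.2, -0.7]
width: 0.061
finger_force: 0.0
```

Request:
{"method": "arm_command", "body": {
  "plan": [
    {"grip": -0.3,"slide": [0,-0.014,0],"spin": 0},
    {"grip": -0.3,"slide": [0,0,0.08],"spin": 0},
    {"grip": -0.3,"slide": [0,0,0.08],"spin": 0},
    {"grip": -0.3,"slide": [0,0,0.08],"spin": 0},
    {"grip": -0.3,"slide": [0,0,0.06],"spin": 0},
    {"grip": -0.3,"slide": [0,0,0.02],"spin": 0},
    {"grip": -0.3,"slide": [0,0,0],"spin": 0}
  ]
}}

```text
time: 32.2
tool_pos: [0.5888, -0.1919, 0.0856]
ee_rot: [-3.142, -0.0, -0.132]
wrist_force: [0.1, -0.1, 0.4]
width: 0.0611
finger_force: 0.0
```

Request:
{"method": "arm_command", "body": {
  "plan": [
    {"grip": -0.3,"slide": [0,0.01,0.02],"spin": 0},
    {"grip": -0.3,"slide": [0,0,0.014],"spin": 0},
    {"grip": -0.3,"slide": [0,0,0],"spin": 0},
    {"grip": 1,"slide": [0,0,0],"spin": 0},
    {"grip": 1,"slide": [0,0,0],"spin": 0},
    {"grip": 1,"slide": [0,0,0],"spin": 0},
    {"grip": 1,"slide": [0,0,-0.006],"spin": 0},
    {"grip": 1,"slide": [0,0,0],"spin": 0}
  ]
}}

```text
time: 33.2
tool_pos: [0.5883, -0.1977, 0.0711]
ee_rot: [3.141, 0.0, -0.133]
wrist_force: [-0.3, 0.2, -1.0]
width: 0.0298
finger_force: 30.0
```

Request:
{"method": "arm_command", "body": {
  "plan": [
    {"grip": 1,"slide": [-0.007,-0.006,0],"spin": 0},
    {"grip": 1,"slide": [0,0,0],"spin": 0},
    {"grip": 1,"slide": [0,0,0.006],"spin": 0},
    {"grip": 1,"slide": [0,0,0.003],"spin": 0},
    {"grip": 1,"slide": [0,0,0],"spin": 0}
  ]
}}

```text
time: 33.83
tool_pos: [0.5856, -0.1942, 0.0689]
ee_rot: [3.141, -0.001, -0.133]
wrist_force: [-2.8, 1.3, 7.4]
width: 0.0297
finger_force: 30.0
```

Position is right: (0.5856, -0.1942), with contact. I'll release, withdraw and check.

Request:
{"method": "arm_command", "body": {
  "plan": [
    {"grip": -0.3,"slide": [0,0,0],"spin": 0},
    {"grip": -0.3,"slide": [0,0,0],"spin": 0},
    {"grip": -0.3,"slide": [0,0,0],"spin": 0},
    {"grip": -0.3,"slide": [0,0,-0.06],"spin": 0},
    {"grip": -0.3,"slide": [0,0,-0.1],"spin": 0},
    {"grip": -0.3,"slide": [0,0,-0.1],"spin": 0},
    {"grip": -0.3,"slide": [0,0,-0.1],"spin": 0},
    {"grip": -0.3,"slide": [0,0,0],"spin": 0}
  ]
}}

```text
time: 34.83
tool_pos: [0.5873, -0.1951, 0.2528]
ee_rot: [3.138, -0.011, -0.133]
wrist_force: [0.2, -0.5, 0.9]
width: 0.0614
finger_force: 0.0
```

Request:
{"method": "arm_command", "body": {
  "plan": [
    {"grip": -0.3,"slide": [-0.0684,-0.0793,0],"spin": 0},
    {"grip": -0.3,"slide": [-0.0684,-0.0793,0],"spin": 0},
    {"grip": -0.3,"slide": [-0.0684,-0.0793,0],"spin": 0},
    {"grip": -0.3,"slide": [-0.0684,-0.0793,0],"spin": 0},
    {"grip": -0.3,"slide": [-0.0684,-0.0793,0],"spin": 0},
    {"grip": -0.3,"slide": [-0.0684,-0.0793,0],"spin": 0},
    {"grip": -0.3,"slide": [-0.0684,-0.0793,0],"spin": 0},
    {"grip": -0.3,"slide": [-0.0684,-0.0793,0],"spin": 0},
    {"grip": -0.3,"slide": [0,-0.08,0],"spin": 0},
    {"grip": -0.3,"slide": [0,0,0],"spin": 0}
  ]
}}

```text
time: 36.08
tool_pos: [0.3603, 0.1975, 0.2448]
ee_rot: [3.14, 0.003, -0.128]
wrist_force: [0.1, -0.1, -0.1]
width: 0.0608
finger_force: 0.0
```

```bash
python3 - <<'E'
from h import *
from bench import snapshot
t=snapshot('top')
old=cv2.imread('pics/top4.png')
cv2.imwrite('pics/z9.png',np.vstack([cv2.resize(i[215:275,325:475],(750,300),interpolation=cv2.INTER_CUBIC) for i in (t[:,:,::-1],old)]))
E
```

```text
(no output)
```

View pics/z9.png

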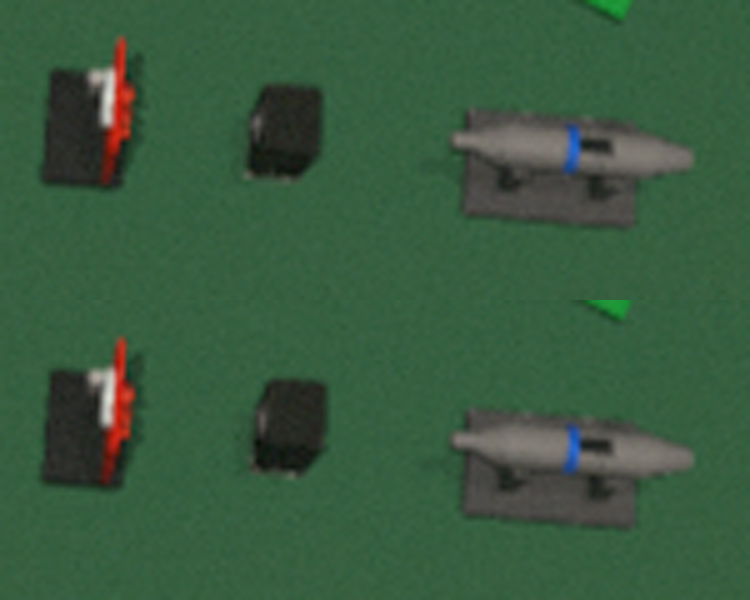

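The block moved about 1 px left and 1 px down, which is the intended 3 mm shift each way. It is still upright, and the LED board and probe haven't moved.

```bash
python3 -c "
from bench import ticket
print(ticket.close_job())"
```

```text
the job is handed in; nothing more can be done
None
```

I handed the job in at about 36 s; no verdict came back. The lid is open, and the grommet block stands upright on its foot midway between the LED board and the probe nose. By camera it is within a few millimetres of the light path, and the LED board and probe have not moved.

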